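Shift the red-knobbed range selector through its H gate

TASK

Shift the gearbox selector that has the red ball knob into the gear marked by the green dot on its top plate: bring the lever to neutral, across the gate to the right-hand slot, then forward as far as it goes, and let go.

Things in the scene. Friction and masses are not known exactly. Their poses are not given: they have to be found in the camera images.
- red_selector: Blue gearbox selector, bolted down: foot 100 x 100 mm, steel top plate at 70 mm with an H cut in it, lever with red ball knob standing in the H. Origin under its centre; x forward (shaft stub at the back, green dot at the front right), y left, z up. Heading 10 to 45 degrees left of straight ahead. A rack rail crosses 620 mm above, so stay low. A like one with a black knob stands farther off.
- red_selector_gate (a point): Centre of the H, on the plate's upper face; fixed, axes as the selector's. Two slots along x, joined only by the neutral slot across the middle. The knob crosses with its x within 8 mm of 0; in a slot its y is 21 to 36 mm from 0 (28 = mid-slot); stops at 36 mm in x. The gear with the green dot: knob x = +36, y = -21 to -36 mm. Lever pivot 62 mm below this point, pivot to knob centre 115 mm.
- red_selector_knob (a point): Centre of the red ball knob, 36 mm in diameter; 123 mm above the bench when upright, 6 mm lower at full lean, up to 12 mm lower in the corners. Below it a dark collar 20 mm wide, then the 12 mm stick. z runs up the lever. It starts anywhere along the left slot (y positive). About 1 to 3 N moves it; it stays where it is left.

How it is judged:
At the end, for the whole second after the job is handed in: The red knob stands in the forward right gear: its centre at least 24 mm forward of the middle of the gate (the stop is at 36 mm) and at least 14 mm to the right of it (x of red_selector_knob in the frame of red_selector_gate above 0.024 m and y of red_selector_knob in the frame of red_selector_gate below -0.014 m); the robot touches nothing.
It also fails if it takes over 32 s, if anything falls off the work surface, if the arm or the gripper's body presses on something with over 40 N, if the wrist force passes 120 N, or if a joint passes its speed limit or range.

ROBOT

A 7-joint arm with a two-finger parallel gripper is mounted at the origin on a cart in front of the work surface, level with it; the furniture and walls round the work are solid. World frame = base frame: x ahead of the robot, y to its left, z up, the work surface at z = 0. Lengths are in m, angles in rad, forces in N, time in s.
With the tool pointing down it reaches from about 0.4 to 0.85 m from the base axis. Payload 10.4 kg.
Tool frame: the origin (TCP) lies at the very end of the fingers, on their centre line; the grasp point (between the pads) lies 19 mm behind it (manip.tcp_to_grasp is the distance from the TCP to the grasp point, in m); x points along the fingers, y is the direction in which the jaws open and shut, and the axes are right-handed (so a half turn about x gives the same grasp; the last joint's range is limited). The gripper opens to 85 mm and grips with 20 to 120 N. Pads are 22 mm wide; open, the fingers measure 114 mm over their backs; the gripper's body (76 mm by 85 mm) begins 54 mm behind the grasp point. The pads swing forward as they close: fully open they stand 13 mm farther back than shut.
Start: joints at [1.289, 0.332, -0.065, 1.46, 0.022, 1.35, -0.088], TCP at [0.16, -0.604, 0.231] pointing down, gripper open.
Joint ranges: [-2.6, 2.6], [-0.5, 2.12], [-1.47, 1.34], [0.16, 2.42], [-1.27, 4.41], [0.06, 2.06], [-2.6, 2.6]. Speed limits (rad/s): [2.22, 2.22, 2.79, 2.79, 3.14, 3.14, 3.14].

INTERFACE

Orientations are given as a unit quaternion [x, y, z, w].
In Python, from workcell import manip, cams, hand_in gives the robot as it stands.
- The arm moves only by the shell command python3 -m handwheel 'ROWS' [FORCE]. ROWS is text: rows parted by semicolons, each of 7 numbers parted by spaces: the shift along the tool's x, y, z in mm, then the turn, a rotation vector about the tool's x, y, z in rad, then the finger opening in mm, from 0 to 85.4. A call has 1 to 8 rows; each row shifts and turns the commanded pose from where the row before left it, along the tool's axes as they then stand; what a row does not reach is not made up. A row lasts 1/10 s, in which the tool goes at most 50 mm and 8.59 degrees, less where a joint would pass 70% of its speed; a pose out of reach is approached as far as the arm can. A call with a gripper value outside its range is refused whole. The fingers move at their own pace and stop on an object; FORCE is the grip in N (left out, the last holds). Time passes only in rows, so rows that do not move let the fingers close. It gives the time, the measured TCP pose, the force and the opening at its end, in the units of the state.
- manip.get_obs(): the state, without advancing time (a new reading comes with each control period).
- cams.camera(name): name is "scene" or "top"; returns a dict with "color" (420x560x3 uint8, blue, green, red), "depth" (420x560 float32, m along the optical axis (not along the pixel's ray), 0 where there is no reading), "camera_matrix" (3x3 intrinsics, pixels), "origin" and "attitude" of the camera in the world. Camera axes: x right, y down, z forward; pixel columns grow to the right and rows downward; lengths in m; the calibration is good to about 2 mm. A picture is of the moment at which its call begins.
- hand_in(): hands the job in, once; it reports no verdict.
Trained networks look in the newest picture that a camera, given by its name, has taken for a name from the list of things; names that differ only in an ending like _2 or _b are one class to them, and where a whole thing is asked for, a point or a joint stands for the part that bears it (a point fixed in the world has none). Each returns a list of dicts, best first, with "conf" (0 to 1); they miss things now and then, are a little off and sometimes report something else, mostly with a low value. They report only what shows in the picture. A call takes as long as a camera call.
- cams.recognise(camera, thing): "box" ([left, top, width, height] in pixels, round what is visible of it).
- cams.outline_of(camera, thing): "region" (420x560 bool, what is visible of it) and "box" ([left, top, width, height] in pixels, round what is visible of it).
The state is a dict: "clock": time; "joint_pos": joint angles; "joint_velocities": joint speeds; "tau": joint torques, N m; "position": TCP position; "ee_rot": TCP orientation; "ft_force": force on the tool from outside, world axes, zero at the start; "torque": the same for the moment, N m; "grip_width": opening from 0.0 (shut) to 1.0 (fully open).
Only numpy, scipy, OpenCV 4.12 (cv2) and the standard library are available. Lean on these libraries where they do the work, as an engineer would, in place of code of your own. Each camera call takes 0.05 s, during which the arm holds its last target.

## Working session

There is one attempt and no reset: what is moved stays moved. The work goes in short steps, Python scripts to look and compute and a shell command to move; the robot and the scene stay as the last step left them, time stands still between calls to the robot, and variables do not carry over. Pictures are saved under pics/ and viewed, and the job is handed in when it is done.

```bash
ls; mkdir -p pics
cat > h.py <<'E'
import numpy as np, cv2
from workcell import manip, cams, hand_in
from scipy.spatial.transform import Rotation as R
def T(c):
    a=np.array(c["attitude"],float)
    Rm=R.from_quat(a).as_matrix() if a.size==4 else a.reshape(3,3)
    return Rm,np.array(c["origin"],float)
def pts(c,mask):
    v,u=np.nonzero(mask&(c["depth"]>0)); z=c["depth"][v,u]; K=np.array(c["camera_matrix"])
    P=np.stack([(u-K[0,2])/K[0,0]*z,(v-K[1,2])/K[1,1]*z,z],1)
    Rm,o=T(c); return P@Rm.T+o, u, v
E
python3 - <<'E'
from h import *
o=manip.get_obs(); print({k:np.round(v,3).tolist() for k,v in o.items()}, manip.tcp_to_grasp)
for n in("scene","top"):
    c=cams.camera(n); cv2.imwrite(f"pics/{n}0.png",c["color"]); print(n,c["origin"],c["attitude"],c["camera_matrix"])
    for t in("red_selector","red_selector_knob"):
        for d in cams.outline_of(n,t):
            P,_,_=pts(c,d["region"]); print(t,d["conf"],d["box"],np.median(P,0).round(4) if len(P) else None,len(P))
E
```

```text
pics
{'clock': 0.0, 'joint_pos': [1.289, 0.333, -0.065, 1.461, 0.022, 1.35, -0.088], 'joint_velocities': [0.001, -0.0, -0.001, -0.0, 0.001, -0.0, 0.0], 'tau': [-0.0, -62.544, 0.049, -39.161, 0.016, 0.01, -0.0], 'position': [0.16, -0.604, 0.231], 'ee_rot': [-0.701, -0.092, 0.701, -0.091], 'ft_force': [0.08, 0.456, 0.285], 'torque': [0.002, -0.035, 0.005], 'grip_width': 0.995} 0.0187
scene [ 0.14047462 -0.49601283  0.68096618] [ 0.81552871 -0.40999567  0.18898543 -0.3620787 ] [[398.3232459    0.         277.01663496]
 [  0.         398.3232459  208.76435493]
 [  0.           0.           1.        ]]
red_selector 0.9 [260.4, 215.2, 43.9, 63.1] [ 0.6017 -0.1691  0.0605] 2498
red_selector_knob 0.62 [261.2, 217.4, 19.6, 31.6] [ 0.5975 -0.1495  0.1224] 350
top [ 0.54349409 -0.15551357  0.94293639] [ 0.71330023 -0.69910152  0.03523075 -0.03490907] [[421.12654825   0.         277.78823418]
 [  0.         421.12654825 212.50415964]
 [  0.           0.           1.        ]]
red_selector 0.59 [249.1, 190.9, 42.4, 37.9] [ 0.6396 -0.1383  0.0689] 768
red_selector_knob 0.53 [262.5, 213.6, 13.0, 13.5] [ 0.6075 -0.1325  0.1295] 80
```

Run:
```python
import cv2,numpy as np
a=cv2.imread("pics/scene0.png");b=cv2.imread("pics/top0.png")
cv2.imwrite("pics/both0.png",cv2.resize(np.hstack([a,b]),(800,300)))
z=np.hstack([cv2.resize(a[190:310,210:350],(400,343),interpolation=2),cv2.resize(b[160:280,200:340],(400,343),interpolation=2)])
cv2.imwrite("pics/z0.png",z)
```

```text
(no output)
```

View pics/both0.png

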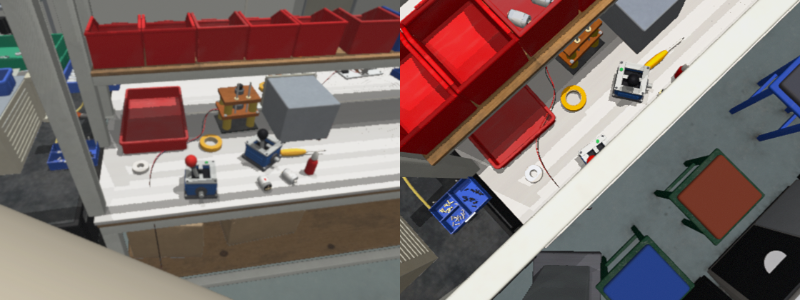

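View pics/z0.png

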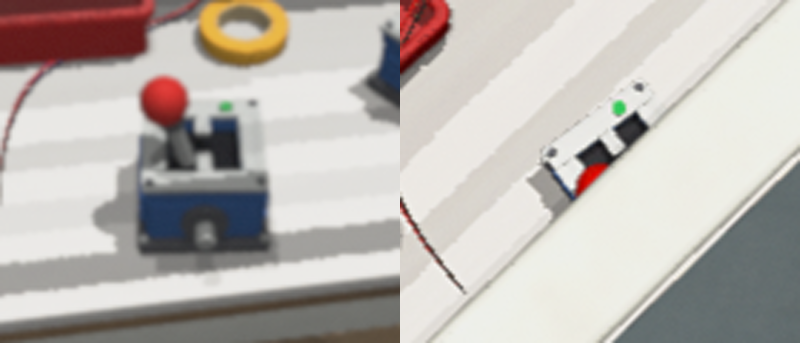

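The scene view shows the red-knob selector at about (280, 240): knob at the left at (267, 225), green dot at the front right at (289, 227), and shaft stub toward the camera. In the top view the rail hides its back half. Next I'll measure the plate, its heading, the dot and the knob.

```bash
cat > meas.py <<'E'
from h import *
def sphere(P):
    A=np.c_[2*P,np.ones(len(P))]; s=np.linalg.lstsq(A,(P**2).sum(1),rcond=None)[0]; return s[:3],np.sqrt(s[3]+s[:3]@s[:3])
def fixr(P,r=0.018):
    from scipy.optimize import least_squares
    f=least_squares(lambda c:np.linalg.norm(P-c,axis=1)-r,P.mean(0)-[0,0,.01],loss="soft_l1",f_scale=.001); return f.x,np.abs(f.fun).mean()
def knob(n,c,near=None):
    hsv=cv2.cvtColor(c["color"],cv2.COLOR_BGR2HSV); m=((hsv[...,0]<8)|(hsv[...,0]>172))&(hsv[...,1]>140)
    P,u,v=pts(c,m); near=np.array([.6,-.15,.12]) if near is None else near
    k=np.linalg.norm(P-near,axis=1)<.07; k&=P[:,2]>.085
    P=P[k]
    return (fixr(P),len(P)) if len(P)>15 else None
E
python3 - <<'E'
from meas import *
for n in("scene","top"):
    c=cams.camera(n); print(n,"knob",knob(n,c))
    hsv=cv2.cvtColor(c["color"],cv2.COLOR_BGR2HSV)
    al,u,v=pts(c,np.ones((420,560),bool))
    near=np.linalg.norm(al[:,:2]-[.63,-.165],axis=1)<.09
    g=(hsv[v,u,0]>45)&(hsv[v,u,0]<85)&(hsv[v,u,1]>90)&near
    print("green",al[g].mean(0).round(4),g.sum())
    pl=near&(al[:,2]>.064)&(al[:,2]<.076)
    Q=al[pl]; print("plate z",np.median(Q[:,2]),len(Q))
    r=cv2.minAreaRect(Q[:,:2].astype(np.float32)*1000); print(r, cv2.boxPoints(r).round(1).tolist())
    st=near&(al[:,2]>.005)&(al[:,2]<.016); r=cv2.minAreaRect(al[st][:,:2].astype(np.float32)*1000) ; print("foot",r)
    im=np.zeros((360,360,3),np.uint8)  # ortho 2px/mm
    for p,uu,vv in zip(al[pl],u[pl],v[pl]):
        x=int((p[0]-.54)*2000);y=int((-.075-p[1])*2000)
        if 0<=x<360 and 0<=y<360: cv2.circle(im,(y,359-x),2,c["color"][vv,uu].tolist(),-1)
    cv2.imwrite(f"pics/ortho_{n}.png",im)
E
python3 -c "
import cv2,numpy as np;cv2.imwrite('pics/ortho.png',np.hstack([cv2.imread('pics/ortho_scene.png'),cv2.imread('pics/ortho_top.png')]))"
```

```text
scene knob ((array([ 0.60087454, -0.14095421,  0.1188628 ]), np.float64(0.0007834669077293191)), 193)
green [ 0.662  -0.1531  0.0719] 5
plate z 0.06934146074896219 895
((622.076904296875, -162.03802490234375), (91.73881530761719, 90.79925537109375), 38.13068771362305) [[558.0, -154.60000610351562], [614.0, -226.10000610351562], [686.2000122070312, -169.39999389648438], [630.0999755859375, -98.0]]
foot ((592.8816528320312, -185.24545288085938), (26.861345291137695, 97.8321304321289), 38.887569427490234)
top knob ((array([ 0.59836286, -0.14036401,  0.11980725]), np.float64(0.0006678367577701286)), 55)
green [ 0.6623 -0.1513  0.0714] 16
plate z 0.06950775322005764 549
((643.5752563476562, -141.12689208984375), (38.264366149902344, 92.5337905883789), 40.39476013183594) [[599.0, -118.30000305175781], [659.0, -188.8000030517578], [688.0999755859375, -164.0], [628.2000122070312, -93.5]]
foot ((665.796875, -142.37208557128906), (35.639888763427734, 141.0762939453125), 52.961368560791016)
```

View pics/ortho.png

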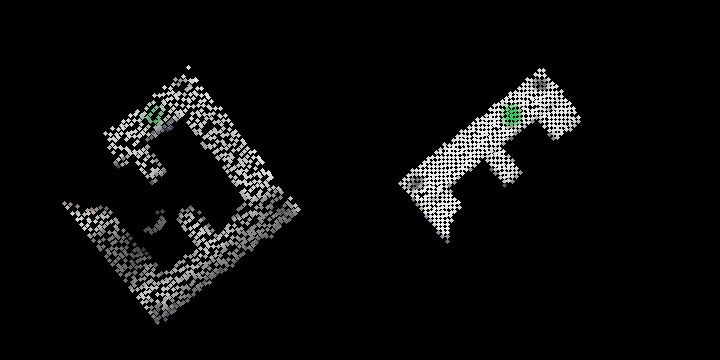

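Run:
```python
from meas import *
print(R.from_quat(manip.get_obs()["ee_rot"]).as_matrix().round(3))
al=[]
for n in("scene","top"):
    c=cams.camera(n); cv2.imwrite(f"pics/{n}1.png",c["color"]); P,u,v=pts(c,np.ones((420,560),bool)); al.append(P)
P=np.vstack(al)
# top-down max height map per 20mm, x -0.2..1.2, y -1..0.6
H=np.full((64,56),np.nan)
for lo,hi in((.03,2),):
    for p in P:
        i=int((p[1]+1)/.025); j=int((p[0]+.2)/.025)
        if 0<=i<64 and 0<=j<56: H[i,j]=np.nanmax([H[i,j],p[2]])
print("rows y from -1 (step .1), cols x -0.2.. step .1 ; max z in cm")
for i in range(0,64,2):
    print("%5.2f"%(-1+i*.025)," ".join("  ." if not np.isfinite(H[i:i+2,j:j+2]).any() else "%3d"%round(100*np.nanmax(H[i:i+2,j:j+2])) for j in range(0,56,2)))
m=(P[:,2]>.55)&(P[:,2]<.9)&(P[:,0]>.3)&(P[:,0]<.9)&(P[:,1]>-.5)&(P[:,1]<.3)
Q=P[m]; print("high pts",len(Q),Q.min(0).round(2),Q.max(0).round(2))
if len(Q): print(cv2.minAreaRect(Q[:,:2].astype(np.float32)))
```

```text
[[-0.     0.256 -0.967]
 [ 0.    -0.967 -0.256]
 [-1.    -0.    -0.   ]]
rows y from -1 (step .1), cols x -0.2.. step .1 ; max z in cm
-1.00   .   .   .   .   .   .   .   .   . -76 -27 -32 -78   .   . -77 -77 -77 -76 -77 -32 -28 -27 -27 -28 -29 -32 -77
-0.95   .   . -78   .   .   .   .   . -76 -20 -24   .   .   .   .   . -78 -77 -77 -77 -77 -32 -28 -27 -29 -77 -77 -77
-0.90   .   . -77 -66   .   .   . -76 -13 -17   .   .   .   . -32   .   . -77 -77 -77 -77 -77 -77 -31 -77 -77 -77 -77
-0.85   .   .   . -56 -52   . -76  -6  -6 -27   .   .   . -28 -28   .   .   . -78 -77 -77 -77 -77 -77 -77 -77   0   0
-0.80   .   .   .   . -44 -30 -15  -6 -77 -77   . -33 -28 -28 -27 -28 -33   . -77 -77 -77 -77 -77 -77 -77   0   0 -52
-0.75   .   .   .   . -76 -29 -23 -77 -77 -77   . -28 -27 -27 -27 -27 -28 -32 -77 -77 -77 -76 -77 -77   0   0 -52 -52
-0.70   .   .   .   . -41 -37 -77 -77 -77 -77 -28 -27 -27 -27 -27 -27 -28 -28 -77 -77 -77 -77 -77   0   0   0   0   0
-0.65   .   .   . -54 -49 -77 -77 -77 -77 -32 -27 -27 -27 -27 -27 -27 -27 -28 -77 -77 -77 -77   0   0   0   0   0   0
-0.60   .   .   . -62
[... 2267 characters left out ...]
 20  21  19   1   0   0   0  44  44  35   6   6   .   0   0   0   .   .
 0.40   . -77   .   .   .   .   .   0   5   .   .  21  26  18   1   0   1   1   .   0   0   0   0   0   0   .   0   .
 0.45   .   .   .   .   .   .   .   .   .   .   .  20  26  26  21   .   1   4   .   0   3   3   0   0   0   0   0   .
 0.50   .   .   .   .   .   .   .   .   .   .   .   .  24  26  21   .   .   0   0   .   3   2   0   .   0   0   0   .
 0.55   .   .   .   .   .   .   .   .   .   .   .   .   .  21  21   .   .   0   0   .   .   .   .   .   .   .   .   .
high pts 26078 [ 0.34 -0.36  0.55] [0.74 0.07 0.65]
((0.645388126373291, -0.05632588267326355), (0.31075698137283325, 0.5508604049682617), 45.9942741394043)
```

View pics/scene1.png

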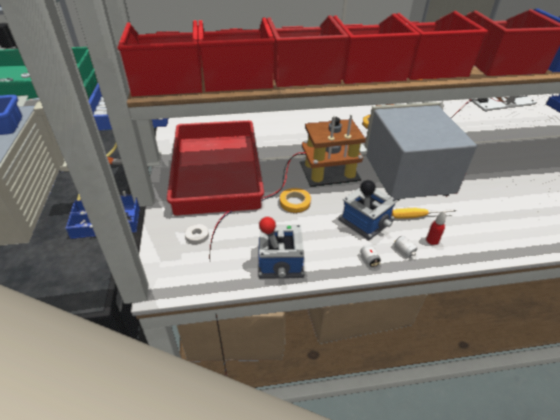

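View pics/top1.png

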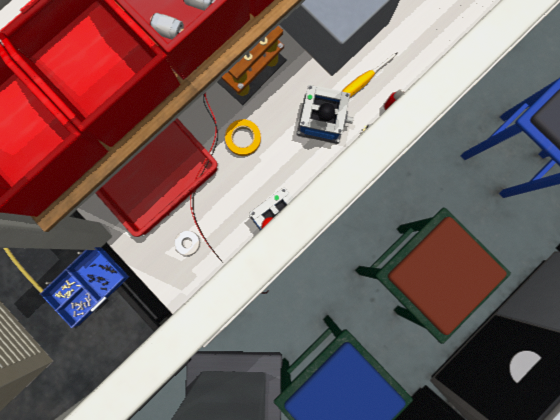

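The bench front edge runs diagonally, at x+y of about 0.25. The rail lies over it at z of about 0.65, just in front of the selector, and a post stands near (0.37, -0.03). I'll measure the post and rail before choosing an approach.

Run:
```python
from meas import *
n=np.array([.7071,.7071]); l=np.array([.7071,-.7071])
al=[]
for nm in("scene","top"):
    c=cams.camera(nm); P,u,v=pts(c,np.ones((420,560),bool))
    a=P[:,:2]@n; b=P[:,:2]@l; z=P[:,2]
    print(nm)
    m=(z>.66-.25)&(z<.75)&(b>.1)&(b<.9)&(a>.05)&(a<.5)
    for lo in np.arange(.40,.70,.04):
        k=m&(z>=lo)&(z<lo+.04)
        if k.sum()>5: print("rail? z%.2f n[%.3f %.3f] l[%.3f %.3f] %d"%(lo,*np.percentile(a[k],[1,99]),*np.percentile(b[k],[1,99]),k.sum()))
    m=(b<.45)&(b>.0)&(a>.1)&(a<.4)
    for lo in np.arange(.05,.70,.05):
        k=m&(z>=lo)&(z<lo+.05)
        if k.sum()>5: print("post z%.2f n[%.3f %.3f] l[%.3f %.3f] %d"%(lo,*np.percentile(a[k],[1,99]),*np.percentile(b[k],[1,99]),k.sum()))
    if nm=="scene":
        d=c["depth"]; 
        for uv in((20,350),(100,380),(200,400),(20,300),(100,330)):
            k=(u==uv[0])&(v==uv[1]); print(uv,d[uv[1],uv[0]],P[k].round(3))
```

```text
scene
rail? z0.40 n[0.258 0.300] l[0.225 0.270] 991
rail? z0.44 n[0.258 0.300] l[0.225 0.270] 1502
rail? z0.48 n[0.258 0.299] l[0.225 0.270] 1792
rail? z0.52 n[0.258 0.299] l[0.225 0.270] 1965
post z0.05 n[0.258 0.300] l[0.225 0.270] 545
post z0.10 n[0.258 0.299] l[0.225 0.270] 626
post z0.15 n[0.258 0.300] l[0.225 0.270] 727
post z0.20 n[0.258 0.300] l[0.225 0.270] 836
post z0.25 n[0.258 0.299] l[0.225 0.270] 978
post z0.30 n[0.258 0.300] l[0.225 0.270] 1158
post z0.35 n[0.258 0.300] l[0.225 0.270] 1366
post z0.40 n[0.258 0.300] l[0.225 0.270] 1659
post z0.45 n[0.258 0.299] l[0.225 0.270] 2005
post z0.50 n[0.258 0.300] l[0.225 0.270] 2477
post z0.55 n[0.258 0.282] l[0.225 0.270] 417
(20, 350) 0.0 []
(100, 380) 0.0 []
(200, 400) 0.0 []
(20, 300) 0.05546071 [[ 0.146 -0.448  0.634]]
(100, 330) 0.056450684 [[ 0.151 -0.458  0.63 ]]
top
rail? z0.52 n[0.302 0.305] l[0.264 0.268] 63
rail? z0.56 n[0.300 0.305] l[0.264 0.268] 56
rail? z0.64 n[0.266 0.295] l[0.330 0.756] 25509
post z0.50 n[0.302 0.305] l[0.264 0.268] 42
post z0.55 n[0.301 0.305] l[0.264 0.268] 79
post z0.60 n[0.265 0.295] l[0.322 0.449] 6464
post z0.65 n[0.267 0.293] l[0.326 0.448] 1484
```

```bash
cat >> h.py <<'E'
S=np.deg2rad(39.0)
sx=np.array([np.cos(S),np.sin(S),0]); sy=np.array([-np.sin(S),np.cos(S),0]); G=np.array([.6225,-.1612,.070])
def tool(t,right=True):
    t=np.deg2rad(t); x=np.sin(t)*sx-np.array([0,0,np.cos(t)]); y=-sy; return np.stack([x,y,np.cross(x,y)],1)
def togo(gp,t,back=0.):
    "grasp-point goal (world), tilt deg -> shift in current tool axes mm, rotvec"
    o=manip.get_obs(); Rc=R.from_quat(o["ee_rot"]).as_matrix(); Rg=tool(t)
    tcp=np.array(gp)+Rg[:,0]*(manip.tcp_to_grasp-back); d=tcp-np.array(o["position"])
    print("tcp",np.round(o["position"],4),"goal",tcp.round(4),"shift tool mm",(Rc.T@d*1000).round(1),"rotvec",R.from_matrix(Rc.T@Rg).as_rotvec().round(3),"shift in goal axes",(Rg.T@d*1000).round(1))
    print("clock",round(o["clock"],2),"F",np.round(o["ft_force"],1),"grip",round(o["grip_width"],3),"q",np.round(o["joint_pos"],2).tolist())
E
python3 -m handwheel '0 -22 -35 0 0 0 85;0 -22 -35 0 0 0 85;0 -22 -35 0 0 0 85;0 -22 -35 0 0 0 85;0 -22 -35 0 0 0 85;0 -22 -35 0 0 0 85;0 -22 -35 0 0 0 85' 20
python3 -c "
from h import *
togo([.5995,-.1407,.1193],35,.1)"
```

```text
clock: 1.3
position: [0.3583, -0.3913, 0.2316]
ee_rot: [0.701, 0.091, -0.701, 0.091]
ft_force: [0.3, -0.5, -0.0]
grip_width: 0.998
tcp [ 0.3583 -0.3913  0.2316] goal [ 0.5633 -0.17    0.1859] shift tool mm [  45.6 -161.5 -254.7] rotvec [-0.408  0.602 -0.13 ] shift in goal axes [ 208.7  -43.  -218.3]
clock 1.3 F [ 0.3 -0.5 -0. ] grip 0.998 q [0.98, 0.14, -0.26, 1.7, 0.04, 1.31, -0.6]
```

```bash
python3 -m handwheel '0 0 0 -0.14 0 0 85;0 0 0 -0.14 0 0 85;0 0 0 -0.14 0 0 85;0 0 0 0 0.145 0 85;0 0 0 0 0.145 0 85;0 0 0 0 0.145 0 85;0 0 0 0 0.145 0 85;0 0 0 0 0 0 85'
python3 - <<'E'
from h import *
togo([.5995,-.1407,.1193],35,.1)
c=cams.camera("scene"); cv2.imwrite("pics/s2.png",c["color"])
E
```

```text
clock: 2.1
position: [0.3536, -0.3952, 0.2292]
ee_rot: [0.831, 0.291, -0.448, 0.154]
ft_force: [-0.3, -0.3, -0.3]
grip_width: 0.996
tcp [ 0.3536 -0.3952  0.2292] goal [ 0.5633 -0.17    0.1859] shift tool mm [ 203.8  -45.9 -230. ] rotvec [-0.01   0.028 -0.003] shift in goal axes [ 210.2  -43.  -224.7]
clock 2.1 F [-0.3 -0.3 -0.3] grip 0.996 q [1.28, 0.23, -0.2, 1.72, -0.54, 1.35, 0.34]
```

View pics/s2.png

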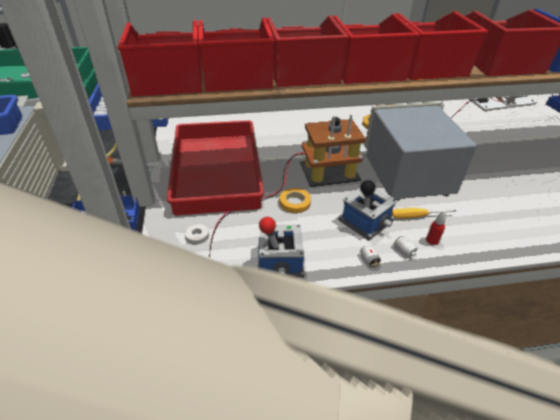

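```bash
python3 -m handwheel '30 -7 -33 0 0.01 0 85;30 -7 -33 0 0.01 0 85;30 -7 -33 0 0 0 85;30 -7 -33 0 0 0 85;30 -7 -33 0 0 0 85;30 -7 -33 0 0 0 85;0 0 0 0 0 0 85'
python3 - <<'E'
from h import *
togo([.5995,-.1407,.1193],35,.1)
c=cams.camera("scene"); cv2.imwrite("pics/s3.png",c["color"])
c=cams.camera("top"); cv2.imwrite("pics/t3.png",c["color"])
E
```

```text
clock: 2.85
position: [0.5405, -0.1852, 0.1939]
ee_rot: [0.832, 0.299, -0.439, 0.158]
ft_force: [-0.1, 0.8, 1.1]
grip_width: 0.996
tcp [ 0.5405 -0.1852  0.1939] goal [ 0.5633 -0.17    0.1859] shift tool mm [ 22.    2.8 -17.9] rotvec [0.009 0.011 0.005] shift in goal axes [ 22.2   2.5 -17.7]
clock 2.85 F [-0.1  0.8  1.1] grip 0.996 q [0.98, 0.17, -0.43, 1.89, -0.61, 0.98, -0.01]
```

View pics/s3.png

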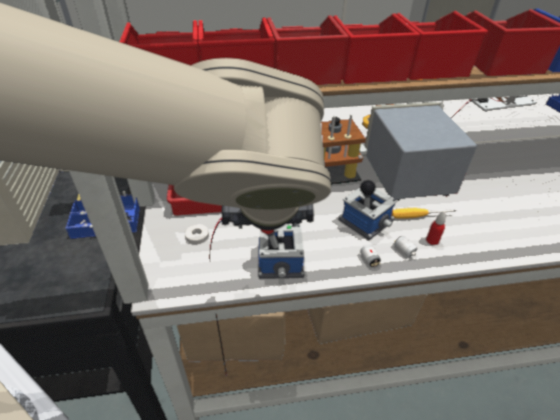

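View pics/t3.png

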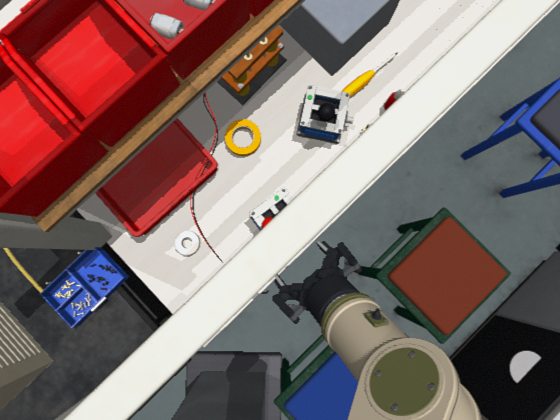

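The gripper hangs under the rail behind the knob, with its jaws on either side of the line to it. No contact shows, so I'll close in.

```bash
python3 -m handwheel '15 1 -9 0 0.01 0 70;15 1 -9 0 0 0 70;20 0 0 0 0 0 70;20 0 0 0 0 0 70;15 0 0 0 0 0 70;0 0 0 0 0 0 70'
python3 - <<'E'
from h import *
from meas import knob
togo([.5995,-.1407,.1193],35,.0)
for n in("scene","top"):
    c=cams.camera(n); cv2.imwrite(f"pics/{n}4.png",c["color"][100:340,150:470]); print(n,knob(n,c))
E
python3 -c "
import cv2,numpy as np;cv2.imwrite('pics/b4.png',cv2.resize(np.hstack([cv2.imread('pics/scene4.png'),cv2.imread('pics/top4.png')]),(800,300)))"
```

```text
clock: 3.55
position: [0.5874, -0.1547, 0.1326]
ee_rot: [0.836, 0.296, -0.436, 0.154]
ft_force: [-1.4, -0.3, -0.9]
grip_width: 0.818
tcp [ 0.5874 -0.1547  0.1326] goal [ 0.6078 -0.1339  0.104 ] shift tool mm [40.  -3.2 -7.4] rotvec [-0.001  0.002  0.001] shift in goal axes [40.  -3.3 -7.4]
clock 3.55 F [-1.4 -0.3 -0.9] grip 0.818 q [0.89, 0.29, -0.46, 1.9, -0.6, 0.8, -0.04]
scene None
top ((array([ 0.59869502, -0.140195  ,  0.11935008]), np.float64(0.0005959230171959847)), 53)
```

View pics/b4.png

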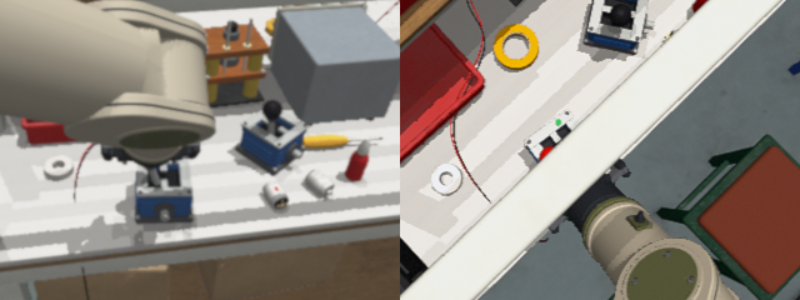

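The knob is undisturbed, with the top fit unchanged at (0.599, -0.140, 0.119). The gripper is in line behind it, so I'll go the last 40 mm and close.

```bash
python3 -m handwheel '10 -3 -7 0 0 0 70;15 0 0 0 0 0 70;15 0 0 0 0 0 70;0 0 0 0 0 0 70'
python3 -c "
from h import *
togo([.5995,-.1407,.1193],35,.0)"
python3 -m handwheel '0 0 0 0 0 0 20;0 0 0 0 0 0 20;0 0 0 0 0 0 20;0 0 0 0 0 0 20;0 0 0 0 0 0 20;0 0 0 0 0 0 20' 20
python3 -c "
from h import *
togo([.5995,-.1407,.1193],35,.0)"
```

```text
clock: 4.05
position: [0.6082, -0.1336, 0.1042]
ee_rot: [0.836, 0.296, -0.436, 0.154]
ft_force: [0.3, 0.0, 0.8]
grip_width: 0.817
tcp [ 0.6082 -0.1336  0.1042] goal [ 0.6078 -0.1339  0.104 ] shift tool mm [-0.2  0.   0.6] rotvec [-0.001  0.001  0.001] shift in goal axes [-0.2  0.   0.6]
clock 4.05 F [0.3 0.  0.8] grip 0.817 q [0.84, 0.35, -0.48, 1.9, -0.59, 0.72, -0.06]
clock: 4.65
position: [0.6085, -0.1354, 0.1058]
ee_rot: [0.836, 0.295, -0.435, 0.154]
ft_force: [-2.5, 0.1, 5.5]
grip_width: 0.407
tcp [ 0.6085 -0.1354  0.1058] goal [ 0.6078 -0.1339  0.104 ] shift tool mm [ 1.7 -1.6  0.7] rotvec [-0.001  0.    -0.002] shift in goal axes [ 1.7 -1.5  0.7]
clock 4.65 F [-2.5  0.1  5.5] grip 0.407 q [0.85, 0.35, -0.48, 1.9, -0.59, 0.72, -0.06]
```

```bash
python3 -m handwheel '2 0 -3 0 0 0 20;-1 7 -1 0 0 0 20;-1 7 -1 0 0 0 20;-1 7 0 0 0 0 20;0 7 0 0 0 0 20;0 0 0 0 0 0 20'
python3 -c "
from h import *
o=manip.get_obs();p=np.array(o['position'])-.0187*R.from_quat(o['ee_rot']).as_matrix()[:,0]-G;print((p@sx*1e3).round(1),(p@sy*1e3).round(1),(p[2]*1e3+70).round(1),o['ft_force'],o['grip_width'])"
```

```text
clock: 5.25
position: [0.6285, -0.1541, 0.1085]
ee_rot: [0.836, 0.296, -0.436, 0.154]
ft_force: [-0.1, 1.6, 0.8]
grip_width: 0.403
-1.6 1.7 123.9 [-0.07411364  1.64753851  0.79010562] 0.40261942540812046
```

The knob is following: it is in neutral at x of about -2 and y of about +2, and the forces are low. I'll go on to the right-hand slot.

```bash
python3 -m handwheel '0 7 0 0 0 0 20;0 7 0 0 0 0 20;1 7 0 0 0 0 20;1 7 1 0 0 0 20;1 2 1 0 0 0 20;0 0 0 0 0 0 20'
cat > where.py <<'E'
from h import *
from meas import knob
o=manip.get_obs();p=np.array(o['position'])-.0187*R.from_quat(o['ee_rot']).as_matrix()[:,0]-G;print("grasp pt in gate",(p@sx*1e3).round(1),(p@sy*1e3).round(1),(p[2]*1e3+70).round(1),o['ft_force'].round(1),round(o['grip_width'],3),round(o['clock'],2))
for n in("top","scene"):
    c=cams.camera(n); k=knob(n,c); cv2.imwrite(f"pics/w_{n}.png",cv2.resize(c["color"][160:280,200:340],(400,343),interpolation=2))
    if k: d=k[0][0]-G; print(n,"knob in gate",(d@sx*1e3).round(1),(d@sy*1e3).round(1),(d[2]*1e3+70).round(1),"n",k[1])
    else: print(n,"no knob")
cv2.imwrite("pics/w.png",np.hstack([cv2.imread("pics/w_scene.png"),cv2.imread("pics/w_top.png")]))
E
python3 where.py
```

```text
clock: 5.85
position: [0.6477, -0.178, 0.1051]
ee_rot: [0.836, 0.295, -0.436, 0.154]
ft_force: [0.7, 2.0, 0.8]
grip_width: 0.403
grasp pt in gate -1.7 -28.9 120.4 [0.7 2.  0.8] 0.403 5.85
top knob in gate -1.1 -27.7 119.2 n 38
scene no knob
```

View pics/w.png

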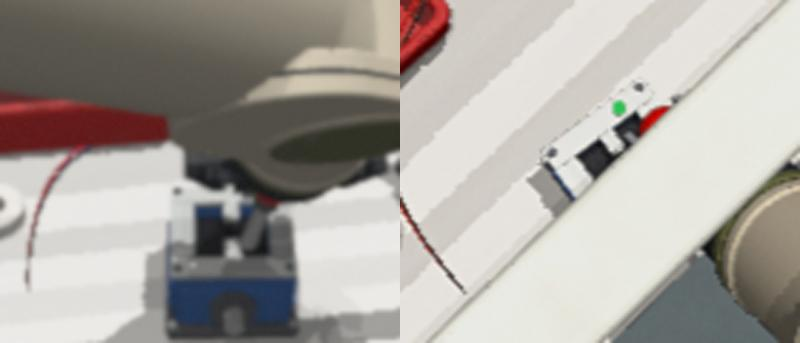

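Both the picture and the fit put the knob in the right slot, at (-1, -28). Now I'll push it forward along the arc.

```bash
python3 -m handwheel '4 0 -5 0 0 0 20;4 0 -5 0 0 0 20;5 0 -5 0 0 0 20;5 0 -5 0 0 0 20;4 0 -3 0 0 0 20;0 0 0 0 0 0 20'; python3 where.py
```

```text
clock: 6.55
position: [0.673, -0.1577, 0.1005]
ee_rot: [0.836, 0.295, -0.435, 0.154]
ft_force: [3.8, -1.0, 1.2]
grip_width: 0.405
grasp pt in gate 30.7 -29.0 115.8 [ 3.8 -1.   1.2] 0.405 6.55
top knob in gate 31.3 -29.2 114.4 n 148
scene knob in gate -0.2 -18.6 105.4 n 22
```

```bash
python3 -m handwheel '3 0 -3 0 0 0 20;3 0 -2 0 0 0 20;0 0 0 0 0 0 20'; python3 where.py
```

```text
clock: 6.95
position: [0.678, -0.1539, 0.0982]
ee_rot: [0.836, 0.295, -0.436, 0.154]
ft_force: [-0.1, -3.2, 5.8]
grip_width: 0.404
grasp pt in gate 37.0 -29.2 113.5 [-0.1 -3.2  5.8] 0.404 6.95
top knob in gate 36.9 -29.3 112.5 n 113
scene knob in gate 6.5 -17.4 104.9 n 23
```

View pics/w.png

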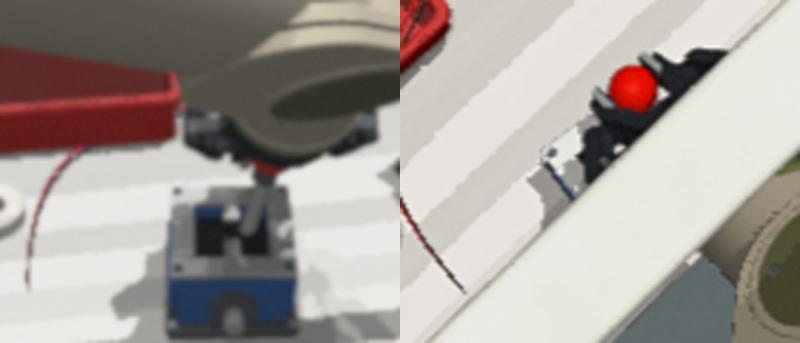

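The top view shows the ball in the jaws over the forward right gear, at x of about 37, which is the stop. The scene view's red patch is only the sliver not hidden by the gripper, so I won't use its fit. Now I'll let go and back off along the tool axis.

```bash
python3 -m handwheel '0 0 0 0 0 0 70;0 0 0 0 0 0 70;0 0 0 0 0 0 70;0 0 0 0 0 0 70'; python3 where.py; python3 -m handwheel '-15 0 0 0 0 0 70;-20 0 0 0 0 0 70;-25 0 0 0 0 0 70;-30 0 0 0 0 0 70;-30 0 0 0 0 0 70;0 0 0 0 0 0 70'; python3 where.py
```

```text
clock: 7.45
position: [0.6775, -0.1531, 0.0977]
ee_rot: [0.836, 0.296, -0.436, 0.154]
ft_force: [0.1, 0.1, 0.7]
grip_width: 0.822
grasp pt in gate 37.2 -28.3 113.1 [0.1 0.1 0.7] 0.822 7.45
top knob in gate 35.7 -28.8 112.5 n 133
scene knob in gate 5.9 -17.9 104.2 n 25
clock: 8.15
position: [0.6241, -0.2005, 0.2011]
ee_rot: [0.837, 0.292, -0.435, 0.156]
ft_force: [0.6, -0.3, -0.0]
grip_width: 0.818
grasp pt in gate -34.2 -31.4 216.5 [ 0.6 -0.3 -0. ] 0.818 8.15
top knob in gate 36.2 -28.9 113.0 n 128
scene knob in gate 35.8 -31.2 112.4 n 142
```

View pics/w.png

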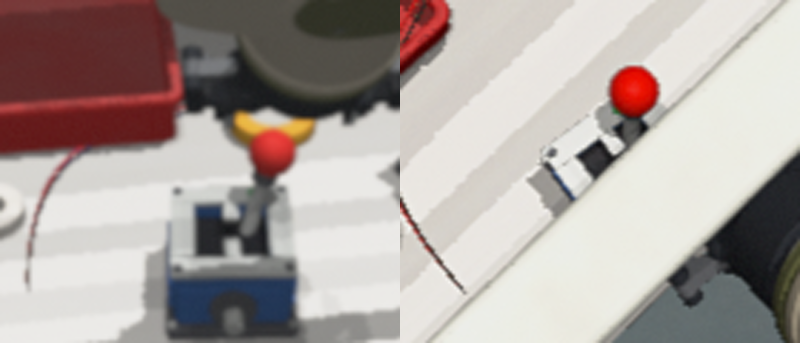

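Both views now show the knob standing free in the forward right gear, at about (36, -30) mm, with the gripper clear of it. Handing in.

```bash
python3 -m handwheel '0 0 0 0 0 0 70;0 0 0 0 0 0 70'; python3 -c "
from workcell import hand_in
print(hand_in())"
```

```text
clock: 8.45
position: [0.6241, -0.1957, 0.1956]
ee_rot: [0.836, 0.296, -0.436, 0.154]
ft_force: [0.8, 0.7, -0.8]
grip_width: 0.821
the job is handed in; nothing more can be done
None
```

The red-knob selector is in the green-dot gear, and I handed the job in at about 8.5 s of the 32 s allowed; `hand_in()` reports no verdict.

- **What I did:** The knob started in the left slot almost at neutral. I gripped it at 20 N with the tool tilted 35° to stay under the rail and clear of the post. I took it across neutral to the right-hand slot and forward to the stop. Then I opened the jaws and backed off about 120 mm.
- **Last checks, after letting go:** The knob in the gate frame was at x 36.2, y -28.9 mm from the top camera and x 35.8, y -31.2 mm from the scene camera. Both are well past the 24 mm forward and 14 mm right limits. Its height was about 113 mm, as expected for that corner. The wrist force read about 1 N, consistent with touching nothing, and no reading I took during the job was above about 7 N.
- **Disagreement:** While the gripper hid most of the knob, the scene camera's fits were wrong. I ignored those, and the two cameras agreed again to about 2 mm once the knob was clear.

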